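# Sheathe the scraper and bolt it in

## Task

The flat scraper has been left standing in the wooden block. Put it away: slide its blade fully home into the leaning sheath that has the wide slot and the slide bolt (the other sheath is too narrow), then push the slide bolt fully shut so that it locks over the blade's shoulder. Leave the other things on the bench where they are.

Things in the scene. Friction and masses are not known exactly. Their poses are not given: they have to be found in the camera images.
- scraper: Flat scraper, 195 mm long, 0.16 kg, steel blade, black plastic handle. Origin: middle of the blade's free end edge. z runs up to the handle, y across the blade, x through its thickness; a half turn about z changes nothing. Blade 4 mm thick, 60 mm wide up to square shoulders at z = 90 mm (54 mm wide in the first 6 mm), then a neck 24 mm wide, 4 mm thick. Starts upright in the wooden block.
- scraper_grip (a point): Centre of the scraper's handle, 150 mm along z from its origin, same axes. Handle 18 mm (x) by 24 mm (y), from z = 105 to 195 mm of the scraper.
- rest: Wooden block, 60 (x) by 100 (y) by 60 mm high, fixed; origin at the centre of its underside. Upright slot in its middle, 6 mm (x) by 65 mm (y), open at the top, its floor 15 mm above the bench, so the handle stands 120 to 210 mm above the bench.
- slot_floor (a point): Middle of the floor of the wide slot. z points out of the slot along the way in and out, 30 degrees from vertical towards the robot; y along the slot's width, x through its thickness. Slot 7 mm (x) by 65 mm (y), 92 mm deep; its top 8 mm flare by 4 mm on every side. With the scraper home its origin is here, its z along this z, its shoulders 2 mm below the mouth, neck and handle outside.
- slot_mouth (a point): Centre of the mouth of that slot, 92 mm along z from slot_floor; same axes. About 117 mm above the bench.
- bolt (a joint): Slide bolt on the mouth face, in metres: 0 shut, 0.050 fully open; shuts along the slot's -y, from the +y side, 2 N friction, stays where left. Steel plate 26 (x) by 68 (y) by 5 mm, 2 to 7 mm above the mouth, inner edge at y = 18 mm + joint value: clear of the flare above 0.019; shut, it lies over a shoulder of the blade, beside the neck. Starts open by 0.024 to 0.046.
- bolt_grip (a point): Point on the axis of the bolt's upright black plastic post, 42 mm above the mouth plane, same axes as slot_floor (y = 70 mm + joint value there). Post 20 mm (x) by 14 mm (y), from 7 to 62 mm above the mouth.
- stand: Dark steel stand, foot 100 (x) by 90 (y) by 12 mm, fixed; origin at the centre of its underside, front (-x) towards the robot. It carries the right sheath: a grey painted block 40 by 100 by 100 mm leaning 30 degrees to the front, with the wide slot in its top face, the bolt, and an arm under the bolt reaching to y = 135 mm.
- small_stand: Stand of the other sheath, fixed, same make and lean but 70 mm wide with a slot only 34 mm wide and no bolt; origin at the centre of its underside. Not to be used. Which of the two stands on the left varies.
- cover_a: Bystander: black round motor cover, 135 mm across, 48 mm high, origin at the centre of its underside.
- cover_b: Bystander: another such motor cover.
- bottle: Bystander: red plastic bottle, 60 mm across, 170 mm high, origin under its centre.
- block_tall: Bystander: wooden block 45 by 45 by 75 mm high, origin under its centre.
- block_low: Bystander: wooden block 90 by 40 by 30 mm high, origin under its centre.
- tin: Bystander: steel tin 76 mm across, 50 mm high, origin under its centre.
- driver: Bystander: air screwdriver lying along its x, 205 mm long, 40 mm high, origin under its middle.
Mind the look-alikes: they are no part of the job. Of the things shaped like the scraper, the steel one is meant.

How it is judged:
By the outcome, as a careful person would: the job done as asked, in the order asked, and still so for the second after the job is handed in, with the robot touching nothing.
It also fails if it takes over 64 s, if anything falls off the work surface, if the arm or the gripper's body presses on something with over 40 N, if the wrist force passes 120 N, or if a joint passes its speed limit or range.

## Robot

A 6-joint arm with a two-finger parallel gripper is mounted at the origin on the work surface. World frame = base frame: x ahead of the robot, y to its left, z up, the work surface at z = 0. Lengths are in m, angles in degrees, forces in N, time in s.
With the tool pointing down it reaches from about 0.275 to 0.75 m from the base axis. Payload 10.2 kg.
Tool frame: the origin (TCP) lies on the centre line of the jaws, within the pads' length; the fingertips stand 14 mm ahead of it and the grasp point (between the pads) lies 5 mm behind it; z points along the fingers, y is the line along which they close (so a half turn about z gives the same grasp; the last joint's range is limited). The gripper opens to 88 mm and grips with 3 to 60 N. Pads are 18 mm wide; open, the fingers measure 123 mm over their backs; the gripper's body (75 mm by 187 mm) begins 45 mm behind the grasp point.
Start: joints at [60.424, 17.928, 85.812, -0, 76.261, -12.8], TCP at [0.152, 0.503, 0.253] pointing down, gripper open.
Joint ranges: [-168.41, 168.41], [-55.51, 124.54], [10.69, 146.95], [-70.63, 250.63], [1, 178], [-165.06, 165.06]. Speed limits (degrees/s): [136.94, 136.94, 172.46, 180, 180, 180].

## Interface

Orientations are given as a 3x3 rotation matrix whose columns are the frame's x, y, z axes.
In Python, from plant import env gives the robot as it stands. Calls block until the motion is done:
- env.goto(position, orientation): joint-space move of the TCP to a pose.
- env.move_straight(position, rot=None, vel=0.15, guard=None): straight line of the TCP; rot=None keeps the orientation; vel is the mean speed in m/s. With guard (N) it stops when the force on the tool has changed by that much, and returns True; else False.
- env.goto_joints(angles): joint-space move.
- env.open_gripper() and env.close_gripper(grasp_force=None): open the fingers fully, or close them until they stop; grasp_force is the grip in N (None keeps the last).
- env.wait(seconds).
- env.inverse_kinematics(position, orientation): joint angles nearest the present ones, or None.
- env.state(): the state.
- env.capture(name): name is "scene" or "top"; returns (picture, depth): 384x512x3 uint8, red, green, blue; 384x512 float32, m along the optical axis (not along the pixel's ray), 0 where there is no reading.
- env.camera_info(name): a dict with "fov_y" (degrees; the focal length in pixels is half the picture's height over the tangent of half this angle, whatever the lens; pixels are square), "cx", "cy" (the principal point, pixels), "origin" and "orientation" of the camera in the world. Camera axes: x right, y down, z forward; pixel columns grow to the right and rows downward; lengths in m; the calibration is good to about 2 mm. A picture is of the moment at which its call begins. camera_info takes no time and is no camera call.
A pose or a line that the arm cannot do raises env.PlanningError and nothing moves.
- env.job_done(): hands the job in; it is judged then, once.
Trained networks look in the newest picture that a camera, given by its name, has taken for a name from the list of things; names that differ only in an ending like _2 or _b are one class to them, and where a whole thing is asked for, a point or a joint stands for the part that bears it (a point fixed in the world has none). Each returns a list of dicts, best first, with "score" (0 to 1); they miss things now and then, are a little off and sometimes report something else, mostly with a low value. They report only what shows in the picture. A call takes as long as a camera call. They do not tell look-alikes from the thing itself.
- env.search_frame(camera, thing): "xyz" ([x, y, z] in m, in world coordinates, good to about 4 mm: the middle of the surface that is visible of it).
- env.cut_out(camera, thing): "region" (384x512 bool, what is visible of it).
- env.mark_of(camera, thing): "xyz" ([x, y, z] in m, in world coordinates, good to about 4 mm: a listed point, or the origin of a listed thing).
The state is a dict: "clock": time; "qpos": joint angles; "joint_vel": joint speeds; "effort": joint torques, N m; "tcp_pos": TCP position; "eef_rot": TCP orientation; "force": force on the tool from outside, world axes, zero at the start; "moment": the same for the moment, N m; "finger_gap": opening from 0.0 (shut) to 1.0 (fully open); "grasp_force": force on a finger pad.
Only numpy, scipy, OpenCV 4.12 (cv2) and the standard library are available. Lean on these libraries where they do the work, as an engineer would, in place of code of your own. Each camera call takes 0.05 s, during which the arm holds its last target. There are 200 camera calls.

## Working session

There is one attempt and no reset: what is moved stays moved. The work goes in short steps, each a Python script; the robot and the scene stay as the last script left them, time stands still between calls to the robot, and variables do not carry over. Pictures are saved under pics/ and viewed, at most 10 in all, crops included, and the job is handed in when it is done.

```bash
ls; mkdir -p pics
python3 - <<'E'
from plant import env
import cv2,numpy as np
ims=[]
for c in ("scene","top"):
    p,d=env.capture(c); np.savez(f'/tmp/{c}.npz',p=p,d=d)
    cv2.imwrite(f'pics/{c}0.png',cv2.resize(p[:,:,::-1],(800,600)))
    i=env.camera_info(c); print(c,i['fov_y'],i['cx'],i['cy'],np.round(i['origin'],4),np.round(i['orientation'],4).tolist())
    for t in ("scraper","scraper_grip","rest","slot_floor","slot_mouth","bolt_grip","stand","small_stand"):
        print(t,[(np.round(r['xyz'],4).tolist(),round(r['score'],2)) for r in env.mark_of(c,t)][:3])
print(env.state())
E
```

```text
pics
scene 43.84345343740149 256.9197760809725 186.20386213947864 [1.34   0.7651 0.877 ] [[-0.6904, 0.4198, -0.5892], [0.7234, 0.3898, -0.5699], [-0.0096, -0.8197, -0.5728]]
scraper [([0.3367, 0.0929, 0.0022], 0.85), ([0.4329, -0.0142, 0.0144], 0.8), ([0.3532, 0.2914, 0.0017], 0.39)]
scraper_grip [([0.4298, 0.0946, 0.149], 0.8), ([0.4294, -0.0165, 0.1673], 0.74), ([0.3344, 0.0919, 0.1481], 0.58)]
rest [([0.4309, -0.0146, 0.0001], 0.89)]
slot_floor [([0.6481, -0.176, 0.0349], 0.72)]
slot_mouth [([0.5974, -0.1748, 0.1164], 0.67)]
bolt_grip [([0.5881, -0.0736, 0.1575], 0.76)]
stand [([0.6196, -0.1708, 0.0], 0.58)]
small_stand []
top 55.72770777861508 254.74223991176365 195.558362059286 [0.3409 0.0106 1.0707] [[0.0462, -0.9782, 0.2026], [-0.9989, -0.0451, 0.0097], [-0.0003, -0.2028, -0.9792]]
scraper [([0.6172, -0.1764, -0.0001], 0.67), ([0.4293, -0.019, 0.0148], 0.6), ([0.4298, 0.0946, -0.0007], 0.54)]
scraper_grip [([0.43, -0.0137, 0.1622], 0.59), ([0.3352, 0.0924, 0.1491], 0.59), ([0.4276, 0.097, 0.1507], 0.44)]
rest [([0.4322, -0.0169, -0.0003], 0.75)]
slot_floor [([0.6448, -0.179, 0
[... 257 characters left out ...]
-04,
        7.62605862e+01, -1.27999043e+01]), 'joint_vel': array([-0.08147604,  0.00973826,  0.06333503,  0.04653805, -0.03656389,
       -0.01576694]), 'effort': array([-1.13159338e-03, -4.02096999e+01, -2.52417219e+01,  6.94412459e-02,
        3.18650273e-02, -3.81198834e-05]), 'tcp_pos': array([0.15154829, 0.50266229, 0.25269841]), 'eef_rot': array([[-9.57439246e-01,  2.88634871e-01, -2.89208253e-05],
       [ 2.88634872e-01,  9.57439246e-01, -3.75383589e-05],
       [ 1.68550538e-05, -4.42882567e-05, -9.99999999e-01]]), 'force': array([-0.1953226 ,  0.67977995,  0.49218095]), 'moment': array([-0.03924088,  0.02582176,  0.00435031]), 'grasp_force': 0.0, 'finger_gap': 0.9981877349258494}
```

View pics/scene0.png

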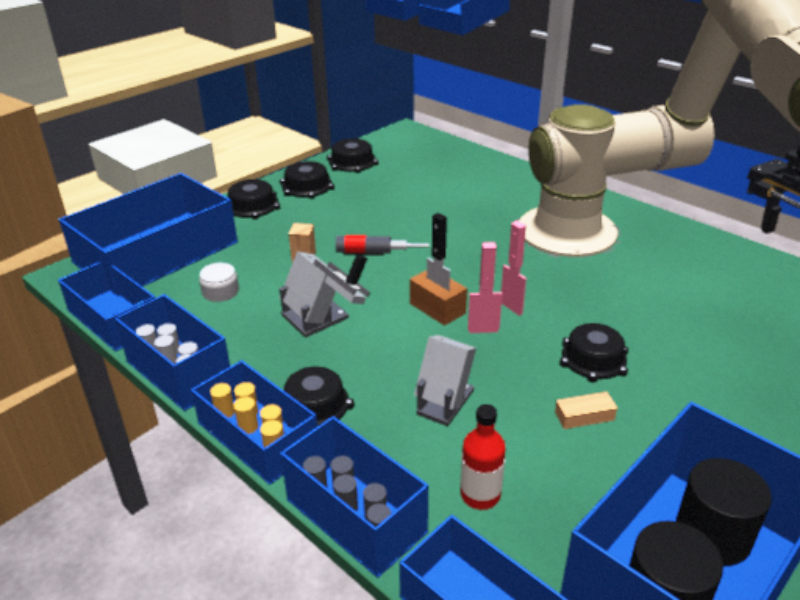

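View pics/top0.png

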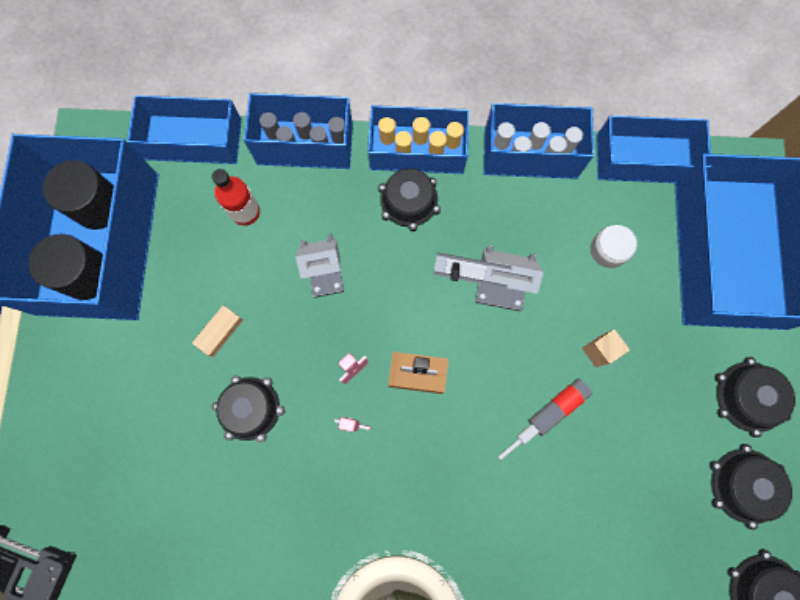

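The steel scraper stands in the brown block (top view 420,368); the two pink ones next to it are look-alikes. The wide sheath with the bolt is the right-hand one (top view 510,270), with its bolt post at (455,270). Next I'll measure the yaws from the depth images.

```bash
cat > h.py <<'E'
import numpy as np,cv2
from plant import env
def cloud(c,d):
    i=env.camera_info(c); f=192/np.tan(np.radians(i['fov_y']/2))
    v,u=np.mgrid[:384,:512]
    P=np.stack([(u-i['cx'])/f*d,(v-i['cy'])/f*d,d],-1)
    return P@np.array(i['orientation']).T+np.array(i['origin'])
def proj(c,X):
    i=env.camera_info(c); f=192/np.tan(np.radians(i['fov_y']/2))
    q=(np.atleast_2d(X)-i['origin'])@np.array(i['orientation'])
    return q[:,:2]/q[:,2:]*f+[i['cx'],i['cy']]
E
python3 - <<'E'
from h import *
for c in ("top","scene"):
    z=np.load(f'/tmp/{c}.npz');p,d=z['p'],z['d'];W=cloud(c,d);ok=d>0
    near=lambda x,y,r:ok&(np.hypot(W[...,0]-x,W[...,1]-y)<r)
    b=near(.43,-.015,.2)&(abs(W[...,2])<.015);print(c,'bench z',np.median(W[b][:,2]))
    m=near(.43,-.015,.08)&(abs(W[...,2]-.06)<.006)
    print('rest top',m.sum(),np.median(W[m][:,2]),cv2.minAreaRect(W[m][:,:2].astype(np.float32)*1000))
    m=near(.43,-.015,.05)&(W[...,2]>.202);print('handle top',m.sum(),W[m].mean(0), cv2.minAreaRect(W[m][:,:2].astype(np.float32)*1000))
    for nm in("scraper","stand"):
      r=env.cut_out(c,nm)
      for k in r[:3]:
        g=k['region']&ok;print(nm,round(k['score'],2),g.sum(),W[g].mean(0).round(3))
    # mouth plane
    m=near(.6,-.175,.12)&(W[...,2]>.09)&(W[...,2]<.15)
    Q=W[m];n0=np.array([-.5,0,.866]);s=Q@n0
    hist=np.histogram(s,bins=np.arange(-.25,-.12,.002));k=hist[0];print(list(zip((hist[1][:-1]*1000).round(),k)))
p=np.load('/tmp/top.npz')['p'];cv2.imwrite('pics/t1.png',cv2.resize(p[140:240,230:370,::-1],(784,560),interpolation=cv2.INTER_CUBIC))
E
```

```text
top bench z 0.001014313109039211
rest top 641 0.06107698632548919 ((432.8251647949219, -19.34949493408203), (99.88265228271484, 60.07733917236328), 85.3342514038086)
handle top 78 [ 0.43230077 -0.01916881  0.21035467] ((432.81964111328125, -19.42742919921875), (23.82999610900879, 18.18995475769043), 83.30742645263672)
scraper 0.65 145 [ 0.431 -0.018  0.162]
scraper 0.55 101 [0.336 0.087 0.177]
scraper 0.47 197 [0.429 0.094 0.123]
stand 0.6 1705 [ 0.606 -0.148  0.089]
stand 0.58 718 [ 0.374 -0.266  0.034]
[(np.float64(-250.0), np.int64(0)), (np.float64(-248.0), np.int64(0)), (np.float64(-246.0), np.int64(0)), (np.float64(-244.0), np.int64(1)), (np.float64(-242.0), np.int64(4)), (np.float64(-240.0), np.int64(3)), (np.float64(-238.0), np.int64(5)), (np.float64(-236.0), np.int64(6)), (np.float64(-234.0), np.int64(4)), (np.float64(-232.0), np.int64(10)), (np.float64(-230.0), np.int64(7)), (np.float64(-228.0), np.int64(4)), (np.float64(-226.0), np.int64(8)), (np.float64(-224.0), np.int64(8)), (np.float64(-222.0), np.int64(9)), (np.float64(-220.0), np.int64(10)), (np.float64(-218.0), np.int
[... 3713 characters left out ...]
 (np.float64(-162.0), np.int64(0)), (np.float64(-160.0), np.int64(0)), (np.float64(-158.0), np.int64(0)), (np.float64(-156.0), np.int64(0)), (np.float64(-154.0), np.int64(0)), (np.float64(-152.0), np.int64(0)), (np.float64(-150.0), np.int64(0)), (np.float64(-148.0), np.int64(0)), (np.float64(-146.0), np.int64(0)), (np.float64(-144.0), np.int64(0)), (np.float64(-142.0), np.int64(0)), (np.float64(-140.0), np.int64(0)), (np.float64(-138.0), np.int64(0)), (np.float64(-136.0), np.int64(0)), (np.float64(-134.0), np.int64(0)), (np.float64(-132.0), np.int64(0)), (np.float64(-130.0), np.int64(0)), (np.float64(-128.0), np.int64(0)), (np.float64(-126.0), np.int64(0)), (np.float64(-124.0), np.int64(0))]
```

View pics/t1.png

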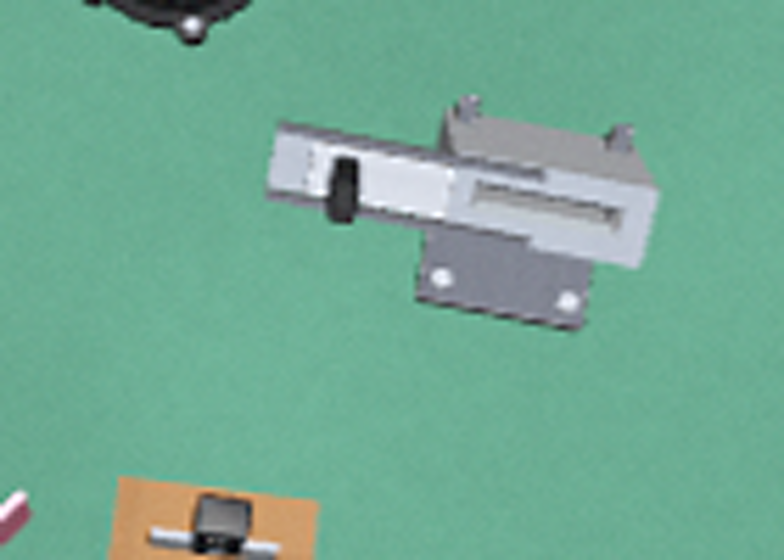

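The crop shows the wide slot at about (475–620, 185–230), with the bolt plate's inner edge left of it at x≈450. I'll rectify the mouth plane to fit position and yaw.

```bash
cat >> h.py <<'E'
def slotR(yaw):
    c,s=np.cos(yaw),np.sin(yaw);Rz=np.array([[c,-s,0],[s,c,0],[0,0,1]])
    return Rz@np.array([[.8660254,0,-.5],[0,1,0],[.5,0,.8660254]])
def rectify(c,p,o,R,S=4,xr=(-35,35),yr=(-65,140),h=0.):
    # output: row 0 = +x max, col 0 = +y max ; S px per mm
    a=np.array([[xr[1],yr[1]],[xr[1],yr[0]],[xr[0],yr[0]],[xr[0],yr[1]]],float)/1000
    X=o+a@R[:,:2].T+h*R[:,2]
    w,hh=(yr[1]-yr[0])*S,(xr[1]-xr[0])*S
    H=cv2.getPerspectiveTransform(proj(c,X).astype(np.float32),np.float32([[0,0],[w,0],[w,hh],[0,hh]]))
    return cv2.warpPerspective(p,H,(w,hh),flags=cv2.INTER_CUBIC)
E
python3 - <<'E'
from h import *
from scipy.optimize import least_squares
# clicks in crop (top camera)
k=np.array([[657,187],[638,268],[475,183],[622,208]],float);uv=(k+.5)/5.6-.5+[230,140]
L=np.array([[20,-50],[-20,-50],[7.5,36.5],[7.5,-36.5]])/1000
f=lambda q:(proj("top",np.r_[q[0],q[1],.1175]+L@slotR(q[2])[:,:2].T)-uv).ravel()
r=least_squares(f,[.6,-.175,-.15]);print(r.x,np.degrees(r.x[2]),r.fun.round(2))
o=np.r_[r.x[:2],.1175];R=slotR(r.x[2])
out=[]
for c in("top","scene"):
    z=np.load(f'/tmp/{c}.npz');p,d=z['p'],z['d'];W=cloud(c,d)
    q=(W-o)@R;m=(d>0)&(abs(q[...,2])<.006)&(abs(q[...,0])<.017)&(abs(q[...,0])>.011)&(q[...,1]>-.046)&(q[...,1]<.03)
    Q=q[m];A=np.c_[Q[:,:2],np.ones(len(Q))];print(c,len(Q),'plane',np.linalg.lstsq(A,Q[:,2],rcond=None)[0],np.median(Q[:,2]))
    # post top
    m=(d>0)&(q[...,2]>.03)&(q[...,2]<.07)&(q[...,1]>.06)&(q[...,1]<.15)&(abs(q[...,0])<.03);print('post',m.sum(),np.percentile(q[m],[2,50,98],axis=0).round(4).tolist())
    g=rectify(c,p,o,R,3)
    for y in (-36.5,36.5): 
        u=int((140-y)*3);cv2.line(g,(u,int((35-7.5)*3)),(u,int(42.5*3)),(255,0,0),1)
    for x in(-20,20,7.5,-7.5): cv2.line(g,(int(170*3),int((35-x)*3)),(int(205*3),int((35-x)*3)),(255,0,0),1)
    cv2.line(g,(190*3,0),(190*3,209),(255,0,0),1)
    out.append(g)
cv2.imwrite('pics/r1.png',np.vstack(out)[:,:,::-1])
E
```

```text
[ 0.59804357 -0.17289225 -0.12852934] -7.364188626173306 [ 0.03  0.2   0.03 -0.21 -0.31 -0.04  0.24  0.04]
top 106 plane [-0.00650062  0.0070969   0.00062626] 0.0006933081881386153
post 54 [[-0.0058, 0.0941, 0.0352], [0.005, 0.101, 0.06], [0.0128, 0.1071, 0.0644]]
scene 35 plane [-0.01740313  0.04186078 -0.00026681] -0.0010424911666823558
post 83 [[-0.0086, 0.0983, 0.0307], [0.0071, 0.1077, 0.0454], [0.0145, 0.112, 0.0591]]
```

View pics/r1.png

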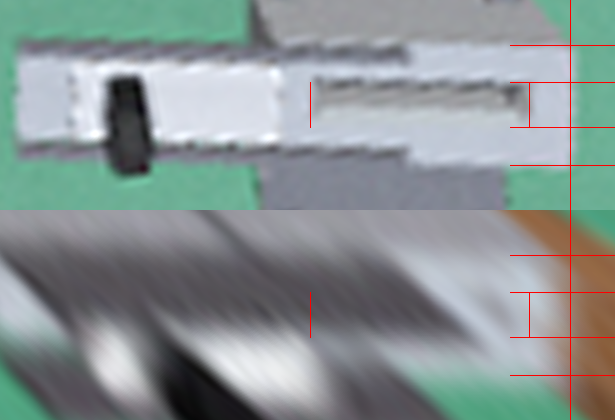

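```bash
cat > fit.py <<'E'
from h import *
z=np.load('/tmp/top.npz');g0=z['p'];S=4
x,y,w=.59804,-.17289,np.radians(-8.3)
def edge(prof,r,sgn):  # subpixel peak of gradient near r
    d=sgn*np.gradient(cv2.GaussianBlur(prof.reshape(-1,1).astype(np.float32),(1,15),2).ravel())
    a=int(r)-10;k=a+np.argmax(d[a:a+20]);s=d[k-3:k+4].clip(0);return (s*np.arange(k-3,k+4)).sum()/s.sum()
for it in range(4):
    o=np.r_[x,y,.1182];R=slotR(w)   # top camera sees ~0.7 mm high
    g=cv2.cvtColor(rectify('top',g0,o,R,S),cv2.COLOR_RGB2GRAY)
    col=lambda yy:int((140-yy)*S); row=lambda xx:(35-xx)*S
    lo=[(yy,35-edge(g[:,col(yy)-2:col(yy)+3].mean(1),row(-20),-1)/S) for yy in np.arange(-46,-10,2)] 
    hi=[(yy,35-edge(g[:,col(yy)-2:col(yy)+3].mean(1),row(20),1)/S) for yy in np.arange(-46,-10,2)]
    sl=[(yy,35-edge(g[:,col(yy)-2:col(yy)+3].mean(1),row(7.5),-1)/S) for yy in np.arange(-30,31,3)]
    F=[np.polyfit(*np.median(np.array(a)[None],0).T,1) for a in(lo,hi,sl)]
    r=slice(int(row(18)),int(row(12)));e=140-edge(g[r].mean(0),col(-50),-1)/S
    r=slice(int(row(5)),int(row(1)));b=140-edge(g[r].mean(0),col(36.5),-1)/S;c=140-edge(g[r].mean(0),col(-36.5),1)/S
    print(np.round([x,y,np.degrees(w)],4),'slope deg',[round(np.degrees(f[0]),2) for f in F],'off',[round(f[1],2) for f in F],'yedges',e,b,c)
    dw=-np.mean([f[0] for f in F[:3]]); 
    dx=(F[0][1]+F[1][1])/2/1000; dy=((e+50)+(b+c)/2*1)/2/1000
    w+=dw*.8; x,y=(o+R@[dx*.8,dy*.8,0])[:2]
E
python3 fit.py
```

```text
[ 0.598  -0.1729 -8.3   ] slope deg [np.float64(0.66), np.float64(0.44), np.float64(0.32)] off [np.float64(-19.59), np.float64(20.54), np.float64(8.25)] yedges -50.74925823444664 35.99065366477254 -36.749351917226306
[ 0.5983 -0.1734 -8.6781] slope deg [np.float64(0.31), np.float64(0.12), np.float64(-0.07)] off [np.float64(-19.9), np.float64(20.21), np.float64(7.94)] yedges -50.24703986248494 36.254436493191164 -36.24971685379725
[ 0.5984 -0.1735 -8.7734] slope deg [np.float64(0.19), np.float64(0.06), np.float64(-0.1)] off [np.float64(-20.04), np.float64(20.11), np.float64(7.82)] yedges -50.00600505771024 36.488149244201125 -36.24630804925553
[ 0.5984 -0.1735 -8.8128] slope deg [np.float64(0.1), np.float64(-0.01), np.float64(-0.1)] off [np.float64(-20.1), np.float64(20.09), np.float64(7.79)] yedges -50.23865468873748 36.481450272745576 -36.24813446290739
```

```bash
cat >> h.py <<'E'
B=np.array([.0005,.0013,0])
REST=np.array([.4328,-.0193,0])+B; RY=np.radians(-4.7)
MOUTH=np.array([.5984,-.1735,.1175])+B; SY=np.radians(-8.8); SR=slotR(SY)
def tool(R,sg): # tool pose for object frame R: z=-Rz, closing along sg*x
    y=sg*R[:,0];z=-R[:,2];return np.c_[np.cross(y,z),y,z]
def Rz(a):
    c,s=np.cos(a),np.sin(a);return np.array([[c,-s,0],[s,c,0],[0,0,1.]])
def st(t=''):
    s=env.state();print(t,'t',round(s['clock'],2),'tcp',s['tcp_pos'].round(4),'F',s['force'].round(2),'M',s['moment'].round(2),'gap',round(s['finger_gap'],3),'gf',round(s['grasp_force'],1))
    return s
E
python3 - <<'E'
from h import *
for sg in(1,-1):
    T=tool(Rz(RY),sg);S=tool(SR,sg)
    for p,r in((REST+[0,0,.32],T),(REST+[0,0,.17],T),(MOUTH+.275*SR[:,2],S),(MOUTH+.063*SR[:,2],S)):
        q=env.inverse_kinematics(p,r);print(sg,None if q is None else np.round(q,1))
E
```

```text
1 [-17.9   3.6  93.1  -0.   83.2 -13.2]
1 [-17.9  11.7 107.3  -0.   60.9 -13.2]
1 [-39.2  -4.9 100.9  17.2  58.7 -36.1]
1 [-32.4  19.1 102.5  21.9  32.5 -39.5]
-1 None
-1 None
-1 [-39.2  -4.9 100.9  17.2  58.7 143.9]
-1 [-32.4  19.1 102.5  21.9  32.5 140.5]
```

Run:
```python
from h import *
T=tool(Rz(RY),1)
env.goto(REST+[0,0,.30],T);st('above')
env.move_straight(REST+[0,0,.17],vel=.15,guard=10);a=st('at')
env.close_gripper(grasp_force=12);st('soft')
env.wait(.2);b=st()
p,d=env.capture('scene');cv2.imwrite('pics/g1.png',cv2.resize(p[100:240,220:400,::-1],(771,600),interpolation=cv2.INTER_CUBIC))
```

```text
above t 3.23 tcp [ 0.4334 -0.0175  0.3   ] F [-0.18  0.33  0.28] M [-0.12  0.09 -0.02] gap 0.996 gf 0.0
at t 4.25 tcp [ 0.4337 -0.018   0.1707] F [0.64 0.47 0.37] M [-0.06  0.06 -0.02] gap 0.999 gf 0.0
soft t 5.31 tcp [ 0.4332 -0.018   0.17  ] F [-0.85  0.21  1.27] M [-0.11  0.31  0.04] gap 0.208 gf 12.0
 t 5.51 tcp [ 0.4332 -0.018   0.17  ] F [-1.46  0.4   0.63] M [-0.14  0.3   0.06] gap 0.201 gf 12.0
```

View pics/g1.png

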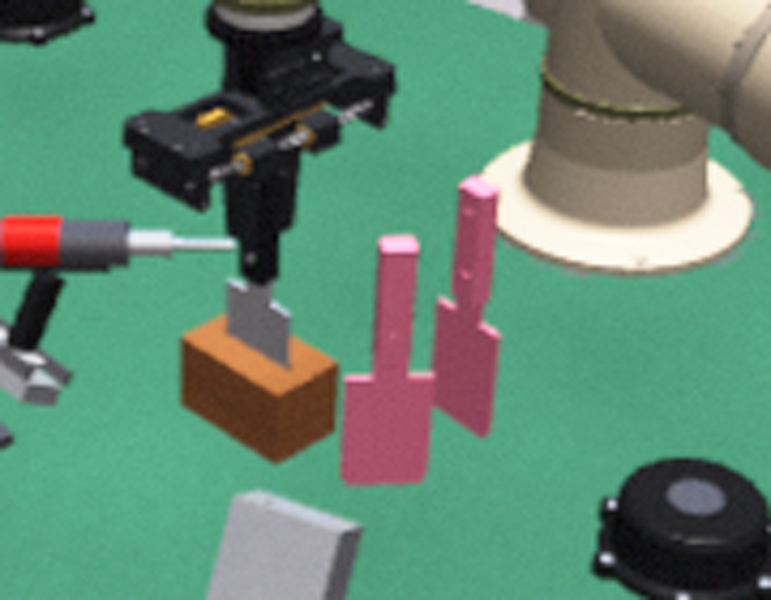

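The fingers hold the handle across its 18 mm side, and the side force is negligible, so x is aligned. The long side of the gripper body lies along the closing direction. Next I lift it and go to the mouth.

Run:
```python
from h import *
S=tool(SR,1);z=SR[:,2]
env.close_gripper(grasp_force=40);st('hold')
env.move_straight(REST+[0,0,.31],vel=.15);st('up')
env.goto(MOUTH+.275*z,S);st('pre')
env.move_straight(MOUTH+.165*z,S,vel=.1);env.wait(.3);st('over mouth')
for c in('scene','top'):
    p,d=env.capture(c);np.savez(f'/tmp/{c}2.npz',p=p,d=d)
    u=proj(c,MOUTH)[0].astype(int);print(c,u)
    x0,y0=u[0]-80,u[1]-60
    cv2.imwrite(f'pics/m_{c}.png',cv2.resize(p[y0:y0+120,x0:x0+160,::-1],(800,600),interpolation=cv2.INTER_CUBIC))
```

```text
hold t 5.78 tcp [ 0.4332 -0.018   0.17  ] F [-1.58 -0.68  0.82] M [-0.09  0.44  0.03] gap 0.204 gf 40.0
up t 6.86 tcp [ 0.4331 -0.0179  0.3091] F [ 0.13  0.48 -1.62] M [-0.05  0.08 -0.03] gap 0.202 gf 40.0
pre t 7.48 tcp [ 0.4626 -0.1509  0.3549] F [-0.02 -0.1  -2.68] M [ 0.01  0.51 -0.  ] gap 0.204 gf 40.0
over mouth t 9.03 tcp [ 0.5173 -0.1596  0.2606] F [-0.12 -0.07 -2.07] M [0.04 0.47 0.06] gap 0.201 gf 40.0
scene [202 167]
top [326 176]
```

View pics/m_top.png

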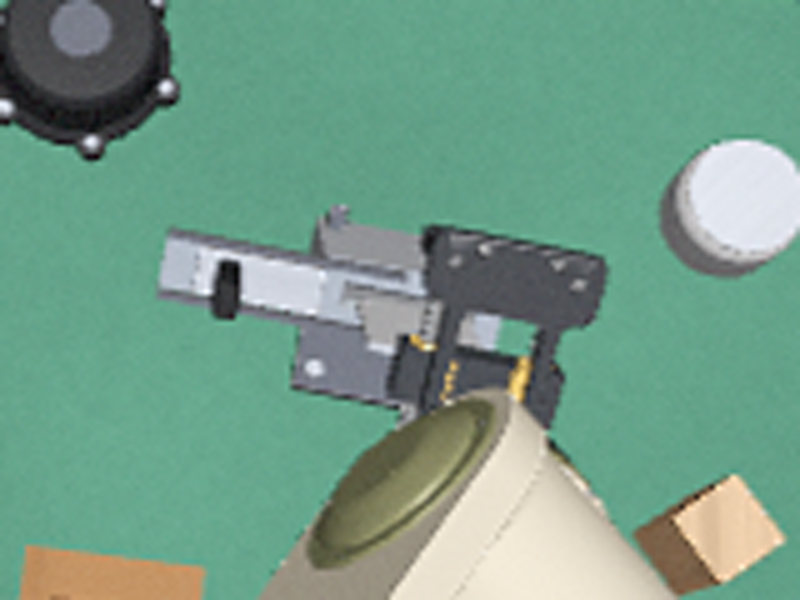

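View pics/m_scene.png

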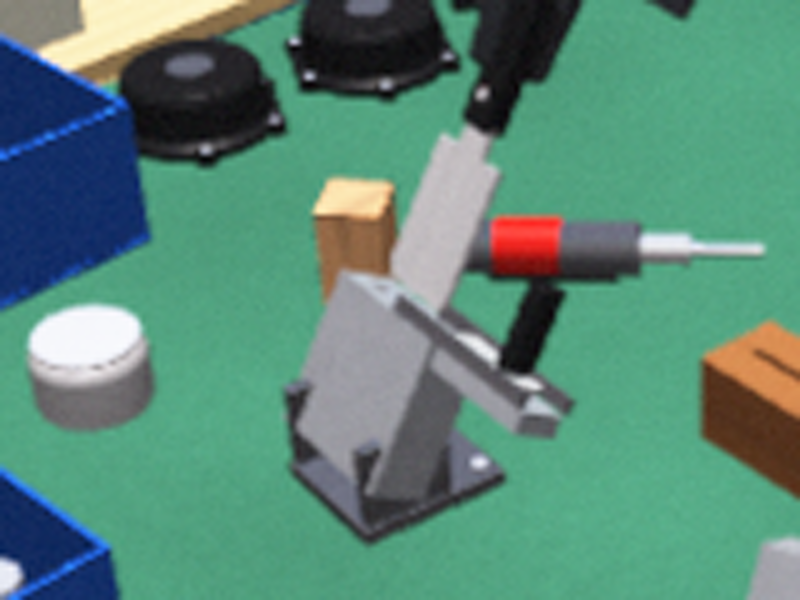

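The blade is above the mouth and in line with it. In the top crop its corner is near (343,290), and in the scene crop its shoulders are at (443,135) and (500,170). I'll check these against the projected positions.

Run:
```python
from h import *
s=env.state();R=SR;o=s['tcp_pos']-.155*R[:,2]
print('rot dev',(s['eef_rot'].T@tool(SR,1)).round(4).tolist())
for c,off in(('scene',(122,107)),('top',(246,116))):
    for e in(0,.005):
        L=np.array([[0,.027,0],[0,.03,.006],[0,.03,.09],[0,-.03,.09],[0,-.03,.006]])+[0,e,0]
        print(c,e,((proj(c,o+L@R.T)-off+.5)*5).round(1).tolist())
    print('face corners',((proj(c,MOUTH+np.array([[.02,-.05,0],[.02,.05,0]])@R.T)-off+.5)*5).round(0).tolist())
```

```text
rot dev [[1.0, -0.0, 0.0001], [0.0, 1.0, -0.0001], [-0.0001, 0.0001, 1.0]]
scene 0 [[438.2, 311.3], [444.8, 304.2], [498.4, 172.1], [441.1, 132.5], [389.9, 261.5]]
scene 0.005 [[442.9, 314.9], [449.5, 307.8], [503.3, 175.5], [445.8, 135.7], [394.3, 265.0]]
face corners [[336.0, 267.0], [427.0, 340.0]]
top 0 [[357.7, 301.7], [352.9, 303.5], [363.3, 347.0], [484.4, 370.7], [464.0, 325.1]]
top 0.005 [[348.5, 300.0], [343.7, 301.7], [353.2, 345.0], [474.3, 368.7], [454.8, 323.3]]
face corners [[506.0, 289.0], [323.0, 254.0]]
```

Run:
```python
from h import *
z=SR[:,2]
def loc(t):
    s=st(t);q=SR.T@(s['tcp_pos']-MOUTH)*1000;f=SR.T@s['force'];print('  slot coords mm',q.round(2),'F slot',f.round(1),'M slot',(SR.T@s['moment']).round(2));return q
loc('start')
for d in (-.012,-.04,-.07):
    h=env.move_straight(MOUTH+(.155+d)*z,vel=.04,guard=12);q=loc(f'{d} {h}')
    if h: break
```

```text
start t 9.13 tcp [ 0.5173 -0.1596  0.2605] F [-0.14  0.2  -1.62] M [ 0.01  0.46 -0.03] gap 0.205 gf 40.0
  slot coords mm [ 2.000e-02 -2.000e-02  1.651e+02] F slot [-1.   0.2 -1.3] M slot [-0.07  0.45  0.  ]
-0.012 False t 9.83 tcp [ 0.5283 -0.1613  0.2414] F [ 0.3  -0.77 -1.36] M [-0.06  0.46  0.06] gap 0.198 gf 40.0
  slot coords mm [8.0000e-02 1.0000e-02 1.4301e+02] F slot [-0.3 -0.7 -1.4] M slot [-0.08  0.44  0.12]
-0.04 False t 10.68 tcp [ 0.5421 -0.1634  0.2172] F [ 0.51  0.9  -1.68] M [-0.04  0.59  0.03] gap 0.201 gf 40.0
  slot coords mm [ 8.000e-02 -1.000e-02  1.151e+02] F slot [-0.5  1.  -1.6] M slot [-0.1   0.57  0.09]
-0.07 False t 11.58 tcp [ 0.5569 -0.1657  0.1912] F [-1.   -0.25 -1.6 ] M [-0.02  0.6   0.06] gap 0.207 gf 40.0
  slot coords mm [4.00e-02 0.00e+00 8.51e+01] F slot [-1.6 -0.4 -0.9] M slot [-0.07  0.59  0.11]
```

Run:
```python
from h import *
z=SR[:,2]
h=env.move_straight(MOUTH+(.155-.100)*z,vel=.03,guard=15);s=st(h);q=SR.T@(s['tcp_pos']-MOUTH)*1000;print(q,SR.T@s['force'])
```

```text
True t 12.32 tcp [ 0.5679 -0.1675  0.1716] F [-4.68 -0.66  3.5 ] M [-0.07  0.64 -0.08] gap 0.198 gf 40.0
[-3.86768812e-02 -1.03979964e-01  6.25466449e+01] [-2.16901552 -1.36828099  5.29011323]
```

Run:
```python
from h import *
P=lambda y,zz:MOUTH+SR@np.array([0,y,zz])
env.open_gripper();st('open')
env.move_straight(P(0,.16),vel=.15);st('off')
env.close_gripper(grasp_force=10)
env.move_straight(P(.134,.16),vel=.2)
h=env.move_straight(P(.134,.039),vel=.1,guard=8);st(('down',h))
p,d=env.capture('scene');u=proj('scene',MOUTH)[0].astype(int);x0,y0=u[0]-60,u[1]-80
cv2.imwrite('pics/b1.png',cv2.resize(p[y0:y0+120,x0:x0+160,::-1],(800,600),interpolation=cv2.INTER_CUBIC))
```

```text
open t 13.43 tcp [ 0.5673 -0.1671  0.1709] F [-0.18  0.25  0.04] M [-0.    0.28 -0.01] gap 1.002 gf 0.0
off t 14.22 tcp [ 0.5198 -0.1599  0.2553] F [-0.35 -0.47 -0.18] M [-0.04  0.31 -0.02] gap 1.002 gf 0.0
('down', False) t 17.7 tcp [ 0.6002 -0.0368  0.1518] F [ 0.83 -0.59 -0.36] M [-0.04  0.34 -0.02] gap 0.004 gf 0.0
```

View pics/b1.png

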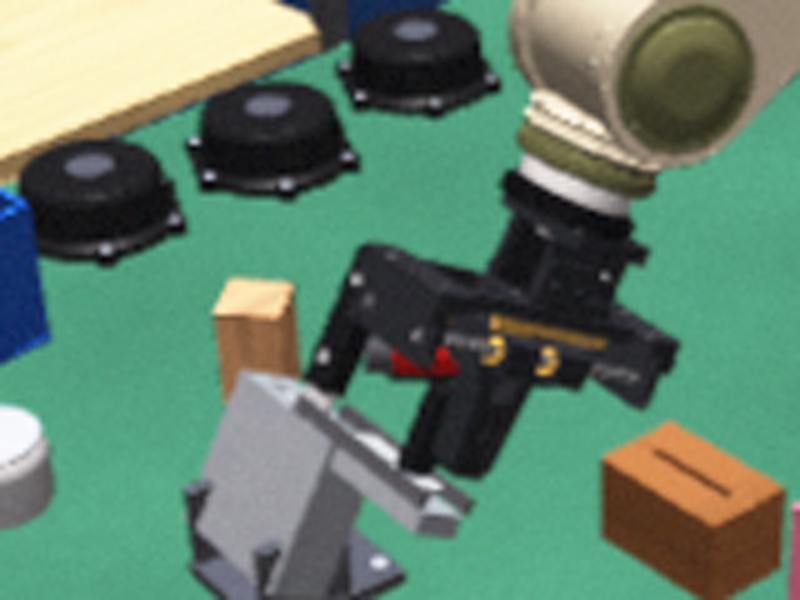

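The scraper is home, with its handle at (335,360). The closed fingers at (465,440) stand on the +y side of the post at (420,440). Now I push.

Run:
```python
from h import *
P=lambda y,zz:MOUTH+SR@np.array([0,y,zz])
L=lambda t:print(t,(SR.T@(env.state()['tcp_pos']-MOUTH)*1000).round(2),(SR.T@env.state()['force']).round(1))
h=env.move_straight(P(.098,.039),vel=.05,guard=15);L(h)
if not h: h=env.move_straight(P(.076,.039),vel=.03,guard=20);L(h)
st()
```

```text
False [-6.000e-02  9.801e+01  3.898e+01] [-0.6  0.2 -0.2]
True [-0.15 87.57 39.02] [1.9 6.7 1.7]
 t 19.1 tcp [ 0.5929 -0.0827  0.1512] F [1.83 6.51 2.39] M [ 0.82 -0.26  0.48] gap 0.008 gf 3.6
```

Run:
```python
from h import *
P=lambda y,zz:MOUTH+SR@np.array([0,y,zz])
L=lambda t:print(t,(SR.T@(env.state()['tcp_pos']-MOUTH)*1000).round(2),(SR.T@env.state()['force']).round(1))
h=env.move_straight(P(.076,.039),vel=.02,guard=30);L(h)
env.move_straight(P(.110,.039),vel=.1);L('back')
env.move_straight(P(.110,.2),vel=.15)
env.goto_joints([60.424,17.928,85.812,0,76.261,-12.8]);st()
for c in('top','scene'):
    p,d=env.capture(c);W=cloud(c,d);q=(W-MOUTH)@SR
    m=(d>0)&(q[...,2]>.03)&(q[...,2]<.07)&(q[...,1]>.045)&(q[...,1]<.15)&(abs(q[...,0])<.03);print(c,'post',m.sum(),np.percentile(q[m],[2,50,98],axis=0).round(4).tolist())
    m=(d>0)&(q[...,2]>.07)&(q[...,2]<.13)&(abs(q[...,1])<.03)&(abs(q[...,0])<.03);print('handle',m.sum(),np.percentile(q[m],[2,50,98],axis=0).round(4).tolist())
    u=proj(c,MOUTH)[0].astype(int);x0,y0=u[0]-60,u[1]-50
    g=p[y0:y0+90,x0:x0+120,::-1];out=g if c=='top' else np.hstack([out,g])
cv2.imwrite('pics/end.png',cv2.resize(out,(800,300),interpolation=cv2.INTER_CUBIC))
```

```text
True [-0.28 87.56 39.15] [3.4 6.9 0.6]
back [1.000e-02 1.097e+02 3.896e+01] [ 0.3 -0.2  0.1]
 t 23.38 tcp [0.1522 0.5024 0.2527] F [ 0.29 -0.94 -0.08] M [ 0.01  0.01 -0.01] gap 0.007 gf 0.0
top post 60 [[-0.0086, 0.0622, 0.0345], [0.0025, 0.0702, 0.0608], [0.0101, 0.076, 0.0648]]
handle 110 [[-0.0129, -0.0121, 0.0725], [-0.001, 0.0006, 0.1012], [0.005, 0.0109, 0.1055]]
scene post 85 [[-0.009, 0.0658, 0.0311], [0.0037, 0.0771, 0.0454], [0.0101, 0.0814, 0.0609]]
handle 105 [[-0.0148, -0.0086, 0.0714], [0.0007, 0.0092, 0.0877], [0.0064, 0.0164, 0.102]]
```

View pics/end.png

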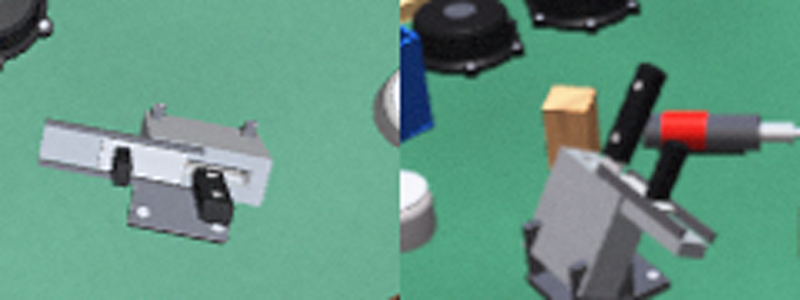

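The bolt hit its end stop twice at the same spot, and the cameras put the post at y ≈ 70 mm, which is shut. The handle top is about 103 mm above the mouth, so the blade is home.

```bash
python3 -c "
from plant import env
print(env.job_done())"
```

```text
the job is handed in; nothing more can be done
None
```

The scraper's blade is fully home in the wide sheath and the slide bolt is pushed shut against its end stop; I handed the job in at about 24 s, with the arm clear and no other object touched.

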